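# Pin the leaf drill jig through the bored plate and hold it shut

### The arm

A 6-joint arm with a two-finger parallel gripper is mounted at the origin on a cart in front of the work surface, level with it; the furniture and walls round the work are solid. World frame = base frame: x ahead of the robot, y to its left, z up, the work surface at z = 0. Lengths are in mm, angles in rad, forces in N, time in s.
With the tool pointing down it reaches from about 275 to 725 mm from the base axis. Payload 15.9 kg.
Tool frame: the origin (TCP) lies midway between the tips of the shut fingers; the grasp point (between the pads) lies 19 mm behind it; z points along the fingers, y is the line along which they close (so a half turn about z gives the same grasp; the last joint's range is limited). The gripper opens to 85 mm and grips with 20 to 120 N. Pads are 22 mm wide; open, the fingers measure 114 mm over their backs; the gripper's body (76 mm by 85 mm) begins 54 mm behind the grasp point. The pads swing forward as they close: fully open they stand 13 mm farther back than shut.
Start: joints at [1.245, 0.213, -0.034, 1.323, 0, 1.571], TCP at [160.027, 473.684, 231.306] pointing down, gripper open.
Joint ranges: [-2.98, 2.98], [-0.74, 1.72], [-1.14, 1.35], [-2.1, 2.04], [-1.57, 1.44], [-3.14, 3.14]. Speed limits (rad/s): [1.89, 1.89, 2.39, 2.57, 3.14, 3.14].

### API

Orientations are given as a unit quaternion [w, x, y, z].
In Python, from workcell import * gives the robot as it stands. Calls block until the motion is done:
- goto(position, orientation): joint-space move of the TCP to a pose.
- move_straight(position, vel=150, attitude=None, max_force=None): straight line of the TCP; attitude=None keeps the orientation; vel is the mean speed in mm/s. With max_force (N) it stops when the force on the tool has changed by that much, and returns True; else False.
- goto_joints(angles): joint-space move.
- gripper_to(opening): finger opening in mm; the grip force is fixed at half the most; returns when the fingers have stopped.
- pause(seconds).
- solve_ik(position, orientation): joint angles nearest the present ones, or None.
- get_state(): the state.
- read_camera(name): name is "scene" or "side" or "wrist"; returns a dict with "pixels" (480x640x3 uint8, red, green, blue), "mtx" (3x3 intrinsics, pixels), "dist_coeffs" ([k1, k2, p1, p2, k3] as OpenCV has them; the pictures are not rectified), "origin" and "rotation" of the camera in the world. Camera axes: x right, y up, looking along -z (the intrinsics and any distortion apply to the point x, -y, -z); pixel columns grow to the right and rows downward; lengths in mm; the calibration is good to about 2 mm. A picture is of the moment at which its call begins. There is no depth.
A pose or a line that the arm cannot do raises MotionError and nothing moves.
- close_job(): hands the job in; it is judged then, once.
The state is a dict: "time": time; "joint_positions": joint angles; "joint_velocities": joint speeds; "effort": joint torques, N m; "tcp_pos": TCP position; "tcp_rot": TCP orientation; "wrist_force": force on the tool from outside, world axes, zero at the start; "ft_torque": the same for the moment, N m; "gripper_width": finger opening in mm; "finger_force": force on a finger pad.
Only numpy, scipy, OpenCV 4.12 (cv2) and the standard library are available. Lean on these libraries where they do the work, as an engineer would, in place of code of your own. Each camera call takes 0.05 s, during which the arm holds its last target. There are 200 camera calls.

### The job

Two steel plates lie in the nests of the open drill jig and one of them already has its hole: close the hinged leaf over them, then take the locating pin from the wooden block and push it fully home through the drill bush above the bored plate, so that it locks leaf, plate and base together. Sprung pads under the leaf keep it a crack open, so finish with the gripper still pressing the leaf fully shut, on the pin's head or on the leaf itself, and do not let go, because the other plate is drilled next. Leave the other things on the bench where they are.

Things in the scene. Friction and masses are not known exactly. Their poses are not given: they have to be found in the camera images.
- jig: Drill jig: fixed dark steel base 150 (x) x 160 (y) x 26 mm high; origin at the centre of its underside, x points from the open side to the hinge. Two nests at x = 0, y = +42 mm (left) and -42 mm (right), floors at z = 20 mm with an 18 mm hole through the centre, hold the two plates, the bored one in either nest
- leaf (a joint): Hinge angle of the aluminium leaf (rad): 0 = shut flat on the plates, grows as it swings up, to 1.6. Axis along jig y at x = +66, z = 34 mm. Stiff hinge (0.15 N m friction), stays up at the start; below about 1.1 rad the 0.45 kg leaf sinks. Left alone it rests on two sprung pads under it, 0.02 to 0.045 rad open; pressing it to 0 takes about 10 N at the bushes
- leaf_tab (a point): Middle of the upper face of the thumb tab at the leaf's free end, 150 mm from the hinge axis; the tab is 56 mm wide and its tip 160 mm from the axis. The leaf is a plate 12 mm thick and 150 mm wide, the hinge axis at mid thickness; with the leaf up its upper (outer) face looks away from the robot
- bush_left (a point): Centre of the mouth (top rim) of the left steel drill bush in the leaf, 66 mm from the hinge axis, at jig y = +42 mm; bore 16 mm through 15 mm, its 29 mm collar stands 3 mm proud of the leaf. With the leaf shut the mouth is 43 mm above the bench, straight over the left nest's hole
- bush_right (a point): The same for the right bush, at jig y = -42 mm, over the right nest
- bored_plate: Loose steel plate 60 (jig x) x 46 (jig y) x 8 mm with a round 16.6 mm hole through its middle; origin at the centre of its underside. It starts in one of the two nests (the nest has 0.75 mm play on each side)
- blank_plate: The other loose steel plate, same size, without a hole, in the other nest; origin at the centre of its underside
- pin: Steel locating pin, 0.12 kg, 67 mm long, upright in the wooden block; origin at its lower tip, z up to the head. Shank 14 mm across, 37 mm long, nose tapering to 8 mm over the lowest 7 mm; then a flange 28 mm across, 4 mm thick; then a grip 20 mm across, 26 mm tall. Home in the jig the flange rests on the bush and the tip is 6 mm above the bench
- pin_head (a point): Point on the pin's axis at mid height of its grip, 54 mm above the tip
- pin_block: Fixed wooden block 50 (x) x 120 (y) x 45 mm high, origin at the centre of its underside; the pin stands in its hole at y = -34 mm, flange on the block's top; two drills stick up 24 and 30 mm at y = +44 and +24 mm
- chip_brush: Loose wooden brush 181 mm long behind the jig on the left, to be left alone
- shears_mid: Loose pair of black-handled shears, 191 mm long, on the left, to be left alone
- gauge_cube: Loose black angle gauge, 55 mm cube-like, behind the work, to be left alone
- driver: Loose screwdriver 195 mm long, at the right behind the pin block, to be left alone
- felt_cup_1: Loose white cup with black top, 38 mm across, 66 mm high, behind the jig on the left, to be left alone
- felt_cup_2: The same kind of cup, behind the jig, to be left alone
- tin: Loose round tin, 70 mm across, 27 mm high, between jig and pin block, to be left alone

How it is judged (in metres and radians):
On the way, in this order (a step that is already met when the one before it is completed fails the run):
1. the leaf is closed over the plates (down to its sprung pads or further) (value of joint leaf below 0.08 rad), for 0.2 s.
2. the pin stands through bush, bored plate and base (z of pin in the frame of jig below 0.014 m and horizontal distance between pin and bored_plate below 0.005 m), for 0.2 s.
At the end, for the whole second after the job is handed in: The gripper still presses on pin or leaf (over 4 N) and the leaf is shut within 0.012 rad; the pin is upright in the bored plate's hole (within 4 mm) and home (tip under 9 mm above the bench, flange on the bush); both plates still lie in their nests (moved under 6 mm) (value of joint leaf below 0.012 rad and z of pin in the frame of jig below 0.009 m and horizontal distance between pin and bored_plate below 0.004 m and angle between pin's own z axis and vertical below 0.12 rad and ((contact force between the fingers and pin above 4 N and contact force between pin and jig above 4 N) or contact force between the fingers and jig above 4 N) and distance of each of bored_plate, blank_plate from where it was at the start of the episode below 0.006 m and linear speed of pin below 0.02 m/s); the arm keeps its last pose, push and grip.
It fails at once if a bystander is pushed more than 3 cm (distance of any of chip_brush, shears_mid, gauge_cube, driver, felt_cup_1, felt_cup_2, tin from where it was at the start of the episode above 0.03 m).
It also fails if it takes over 64 s, if anything falls off the work surface, if the arm or the gripper's body presses on something with over 40 N, if the wrist force passes 120 N, or if a joint passes its speed limit or range.

## Working session

There is one attempt and no reset: what is moved stays moved. The work goes in short steps, each a Python script; the robot and the scene stay as the last script left them, time stands still between calls to the robot, and variables do not carry over. Pictures are saved under pics/ and viewed, at most 10 in all, crops included, and the job is handed in when it is done.

```bash
mkdir -p pics; ls; python3 - <<'E'
from workcell import *
import cv2,numpy as np
s=get_state();print(s['time'],s['tcp_pos'],s['tcp_rot'],s['gripper_width'])
for n in ["scene","side"]:
    c=read_camera(n);cv2.imwrite(f"pics/{n}0.png",c["pixels"][:,:,::-1])
    print(n,c["mtx"],c["dist_coeffs"],c["origin"],c["rotation"])
E
```

```text
pics
0.0 [159.91063189 473.38624279 230.82520544] [-1.00321701e-04  1.62174379e-01  9.86761961e-01 -5.41867640e-04] 85.23647054377807
scene [[489.78649051   0.         315.34899405]
 [  0.         489.78649051 241.85344891]
 [  0.           0.           1.        ]] [-0.02255105  0.          0.          0.          0.        ] [-121.29355088 -637.25989307  637.68806061] [ 0.78444988  0.45841861 -0.20389895 -0.36457643]
side [[538.31850803   0.         320.11803814]
 [  0.         538.31850803 239.5894859 ]
 [  0.           0.           1.        ]] [-0.16416499  0.          0.          0.          0.        ] [ 468.27166168 1067.07693829 1050.09747685] [-0.04643706 -0.02418277  0.40892136  0.91106647]
```

View pics/scene0.png

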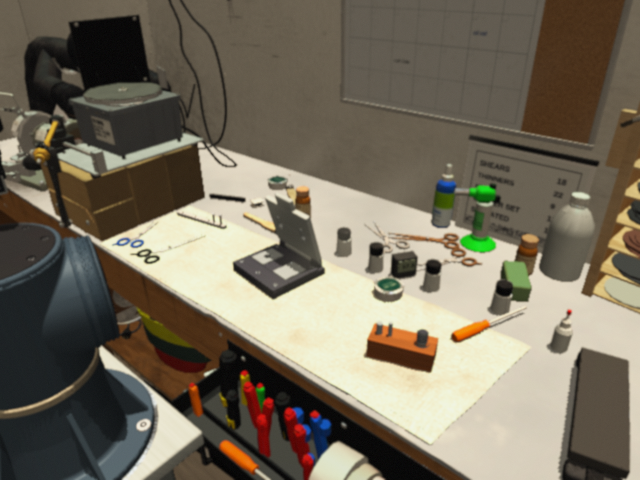

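View pics/side0.png

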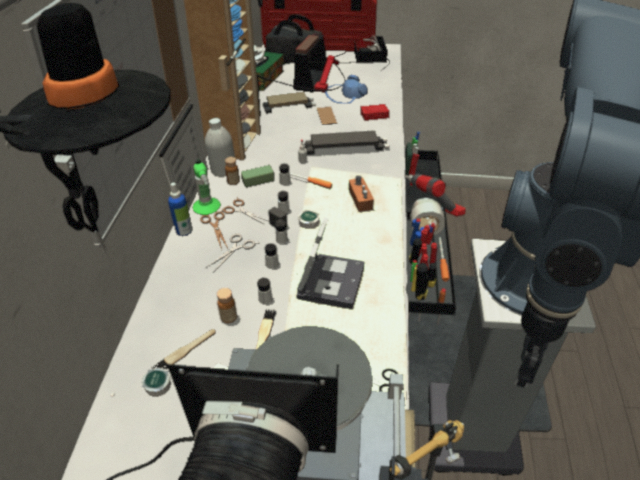

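The scene view shows the jig at about (280,265), its leaf standing up at (297,228), and the pin block at (402,345) with the pin at (423,338). The side view shows the jig at (332,280) and the block at (361,193). I'll get rough positions from these, then look closer with the wrist camera.

```bash
cat > h.py <<'E'
from workcell import *
import cv2,numpy as np
from scipy.spatial.transform import Rotation as R
def rot(q): return R.from_quat([q[1],q[2],q[3],q[0]])
def ray(c,uv):
    p=cv2.undistortPoints(np.array(uv,float).reshape(-1,1,2),c["mtx"],np.array(c["dist_coeffs"]))[:,0]
    d=np.c_[p[:,0],-p[:,1],-np.ones(len(p))]
    return np.array(c["origin"]),rot(c["rotation"]).apply(d)
def onz(c,uv,z):
    o,d=ray(c,uv);return o+d*((z-o[2])/d[:,2])[:,None]
def proj(c,P):
    q=rot(c["rotation"]).inv().apply(np.atleast_2d(P)-np.array(c["origin"]));q=q*[1,-1,-1]
    return cv2.projectPoints(q,np.zeros(3),np.zeros(3),c["mtx"],np.array(c["dist_coeffs"]))[0][:,0]
def tri(c1,u1,c2,u2):
    A=np.zeros((3,3));b=np.zeros(3)
    for c,u in((c1,u1),(c2,u2)):
        o,d=ray(c,[u]);d=d[0]/np.linalg.norm(d[0]);M=np.eye(3)-np.outer(d,d);A+=M;b+=M@o
    return np.linalg.solve(A,b)
def down(yaw):  # tool z down, tool y at angle yaw from world y... tool x = (cos,sin)
    m=np.array([[np.cos(yaw),np.sin(yaw),0],[np.sin(yaw),-np.cos(yaw),0],[0,0,-1]]).T
    q=R.from_matrix(m.T if False else np.c_[[np.cos(yaw),np.sin(yaw),0],[np.sin(yaw),-np.cos(yaw),0],[0,0,-1]]).as_quat()
    return [q[3],q[0],q[1],q[2]]
def shot(n,f):
    c=read_camera(n);cv2.imwrite(f"pics/{f}.png",c["pixels"][:,:,::-1]);return c
E
python3 - <<'E'
from h import *
np.set_printoptions(precision=1,suppress=True)
a=read_camera("scene");b=read_camera("side")
print(onz(a,[(235,265),(272,290),(323,270)],26))
print(onz(b,[(299,299),(355,305),(363,262),(308,255)],26))
print(onz(a,[(423,344),(368,331),(432,350)],45)); print(onz(b,[(366,206),(371,182)],45))
w=read_camera("wrist");s=get_state()
T=rot(s['tcp_rot'])
print('cam in tool',T.inv().apply(np.array(w['origin'])-s['tcp_pos']),(T.inv()*rot(w['rotation'])).as_matrix(),w['mtx'][0,0],w['dist_coeffs'])
big=[cv2.resize(x["pixels"][y0:y0+h,x0:x0+ww],(400,300),interpolation=cv2.INTER_CUBIC) for x,x0,y0,ww,h in[(a,225,190,120,90+20),(a,355,310,100,75),(b,285,215,100,100),(b,335,165,60,60)]]
cv2.imwrite("pics/m.png",np.vstack([np.hstack(big[:2]),np.hstack(big[2:])])[:,:,::-1])
E
```

```text
[[483.4 140.2  26. ]
 [467.2   2.1  26. ]
 [597.3 -32.3  26. ]]
[[624.6 154.3  26. ]
 [481.1 160.6  26. ]
 [468.3   2.4  26. ]
 [621.5 -10.7  26. ]]
[[ 502.7 -343.3   45. ]
 [ 469.4 -247.4   45. ]
 [ 499.  -363.3   45. ]]
[[ 470.2 -222.4   45. ]
 [ 459.1 -348.8   45. ]]
cam in tool [  69.3   -0.3 -142.8] [[ 0.   1.   0.3]
 [ 1.  -0.   0. ]
 [ 0.   0.3 -1. ]] 364.27489792022607 [-0.1  0.   0.   0.   0. ]
```

View pics/m.png

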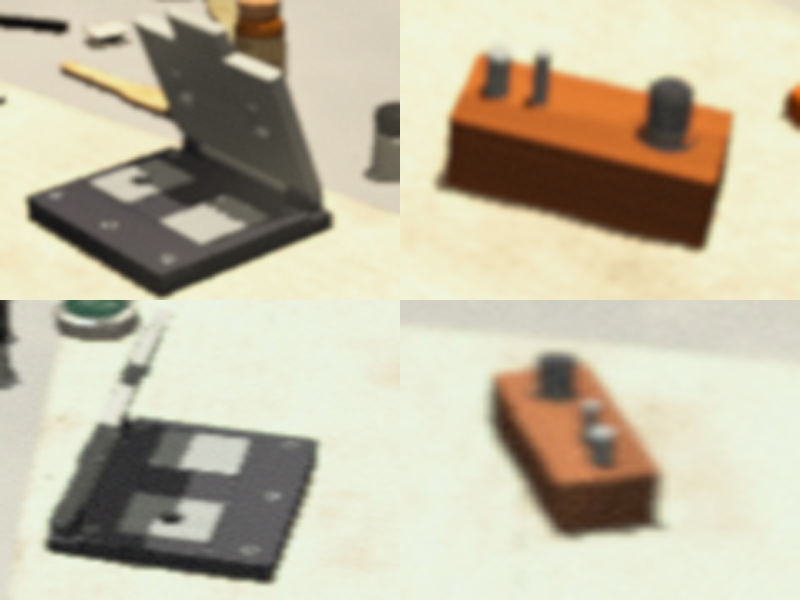

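The close crops show the bored plate (dark hole) in the left nest, +y side. The jig centre is near (547,75) with about -5° of yaw, and the pin stands near (480,-340). Next I'll take wrist views above both.

```bash
python3 - <<'E'
from h import *
np.set_printoptions(precision=3,suppress=True)
q=down(np.pi)
for p in [(430,-320,220),(500,75,290)]: print(solve_ik(p,q))
goto((430,-320,220),q); shot("wrist","w_pin")
goto((500,75,290),q); c=shot("wrist","w_jig"); s=get_state(); print(s['time'],s['tcp_pos'],c['origin'])
E
```

```text
[-0.64   0.29   0.037  1.318  0.    -0.64 ]
[0.149 0.224 0.127 1.474 0.    0.149]
4.8 [500.089  74.079 289.763] [430.677  73.66  432.726]
```

View pics/w_jig.png

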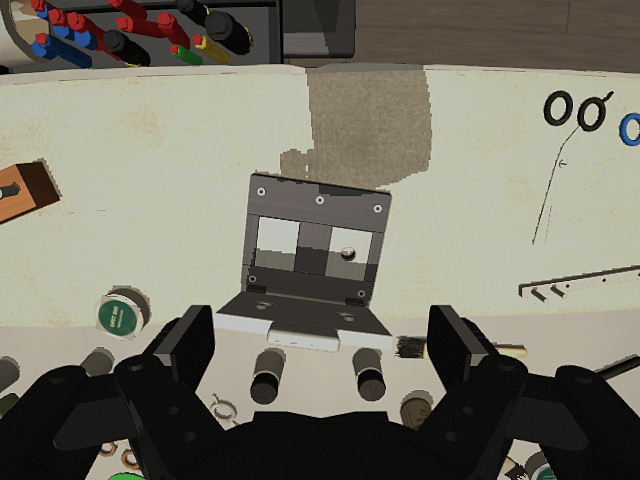

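View pics/w_pin.png

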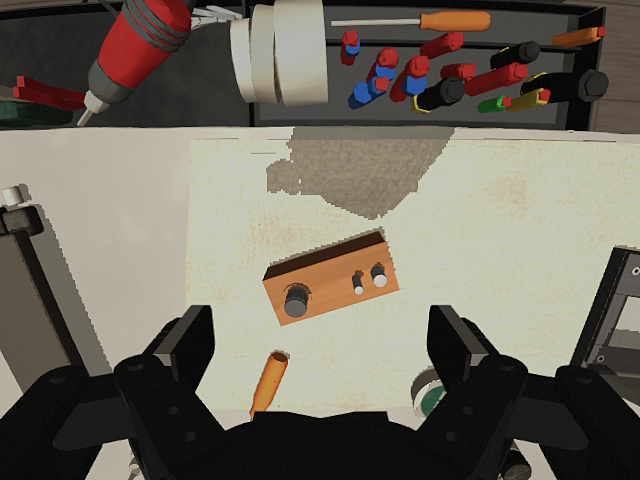

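The jig view has base front corners near (250,174) and (392,190), the hole at (348,254) and the tab edge from (267,338) to (340,349). The pin view shows the grip top at about (296,298) on the block.

```bash
python3 - <<'E'
from h import *
np.set_printoptions(precision=1,suppress=True)
c=read_camera("wrist");s=get_state();I=c["pixels"]
f=onz(c,[(250,174),(392,190)],26);d=f[1]-f[0];print('front',f,np.linalg.norm(d))
yax=d/np.linalg.norm(d);xax=np.array([yax[1],-yax[0],0]);print('yaw',np.arctan2(xax[1],xax[0]))
# screws & hole
g=cv2.cvtColor(I,cv2.COLOR_RGB2GRAY)
def blob(m,n=3,lo=8):
    k,l,st,ce=cv2.connectedComponentsWithStats(m.astype(np.uint8));return [(ce[i],st[i,4],st[i,2:4]) for i in range(1,k) if st[i,4]>lo]
m=np.zeros_like(g,bool);m[180:215,254:386]=g[180:215,254:386]>130
print('screws',blob(m))
scr=[b[0] for b in blob(m) if b[1]<60];
if len(scr)>1: P=onz(c,scr,26);P=P[np.argsort(P[:,1])];print(P,'yaw2',np.arctan2(*( (P[-1]-P[0])[[0,1]]*[-1,1])))
sub=g[200:300,230:400];cv2.imwrite("pics/j.png",cv2.resize(I[160:360,210:400,::-1],(760,800*1)[:2] if 0 else (570,600),interpolation=cv2.INTER_CUBIC))
ctr=f.mean(0)+75*xax;print('centre',ctr)
print('hole',onz(c,[(348,254)],28))
# tab in plane through its centre: pixel to jig frame at circle r=160
o,dd=ray(c,[(304,340)]);dd=dd[0]
t=np.linspace(.3,1.3,20001)*1;pts=o+dd*t[:,None]*300
X=(pts-ctr)@xax;r=np.hypot(X-66,pts[:,2]-34);ok=np.where(np.diff(np.sign(r-160)))[0];print('tab',[(pts[i],np.arctan2(pts[i,2]-34,66-X[i])) for i in ok])
off=np.array(c['origin'])-s['tcp_pos'];p=cv2.imread("pics/w_pin.png");cp=dict(c);cp['origin']=np.array([430,-320,220])+off
print('pin top',onz(cp,[(296,298)],75))
E
python3 -c "
import cv2;a=cv2.imread('pics/w_pin.png')[225:330,255:405];b=cv2.imread('pics/w_jig.png')[165:360,210:405]
import numpy as np
cv2.imwrite('pics/mm.png',np.hstack([cv2.resize(b,(400,400)),cv2.resize(a,(400,280)).copy() if 0 else np.vstack([cv2.resize(a,(400,280)),np.zeros((120,400,3),np.uint8)])]))"
```

```text
front [[465.7  -4.5  26. ]
 [483.5 153.3  26. ]] 158.76732625028242
yaw -0.11255074063844095
screws [(array([346.6, 183.5]), np.int32(60), array([26,  7], dtype=int32)), (array([380.6, 187.3]), np.int32(44), array([11,  6], dtype=int32)), (array([261. , 191.4]), np.int32(43), array([8, 9], dtype=int32)), (array([319.6, 199.5]), np.int32(40), array([8, 8], dtype=int32)), (array([377.4, 208. ]), np.int32(38), array([8, 7], dtype=int32))]
[[485.    6.9  26. ]
 [494.2  72.4  26. ]
 [503.9 137.8  26. ]
 [480.5 140.4  26. ]] yaw2 0.0330886197119393
centre [549.1  66.   26. ]
hole [[557.7 105.4  28. ]]
tab [(array([575.3,  60.9, 189.1]), np.float64(1.3219846470928647))]
pin top [[ 490.6 -341.8   75. ]]
```

View pics/mm.png

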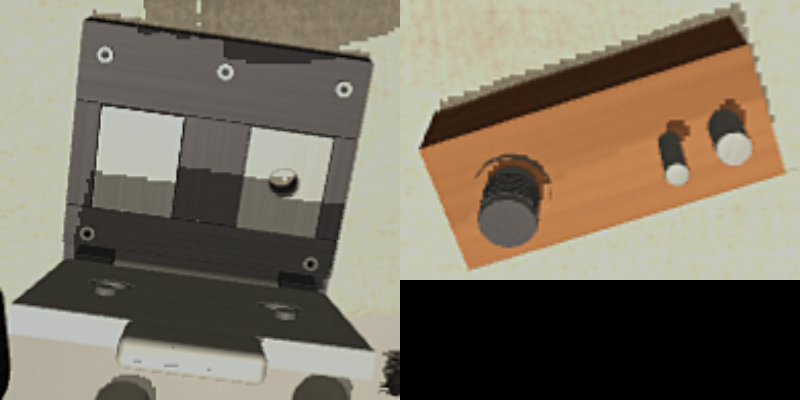

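Zoomed in, the screw row gives a yaw of about -0.143. The hole is at (348.4,253.2), the pin's grip top centre at about (295.5,309), and the tab tip stands at about 1.32 rad. I'll hook behind the tab and pull.

```bash
cat >> h.py <<'E'
YAW=-0.143;C=np.array([551,64,0.])
def jig(x,y,z): return C+[x*np.cos(YAW)-y*np.sin(YAW),x*np.sin(YAW)+y*np.cos(YAW),z]
Q=down(np.pi+YAW)
E
python3 - <<'E'
from h import *
np.set_printoptions(precision=2,suppress=True)
c=read_camera("wrist")
print(onz(c,[(348.4,253.2)],28),onz(c,[(252.4,278.6),(361.1,293.7),(261,191.4),(377.4,208)],26).round(1))
gripper_to(0)
goto(jig(75,0,275),Q)
print(move_straight(jig(75,0,155),vel=150,max_force=15))
print(move_straight(jig(-15,0,155),vel=60,max_force=25),get_state()['tcp_pos'],get_state()['wrist_force'])
pause(.5);print(get_state()['time']);shot("scene","s2");shot("side","sd2")
a=cv2.imread("pics/s2.png")[170:310,200:380];b=cv2.imread("pics/sd2.png")[200:320,270:400]
cv2.imwrite("pics/m2.png",np.hstack([cv2.resize(a,(400,311)),cv2.resize(b,(337,311))]))
E
```

```text
[[556.73 105.81  28.  ]] [[589.1  -8.2  26. ]
 [608.7 122.4  26. ]
 [485.    6.9  26. ]
 [503.9 137.7  26. ]]
False
False [536.37  66.09 154.92] [ 0.49 -0.05  0.69]
9.3417
```

View pics/m2.png

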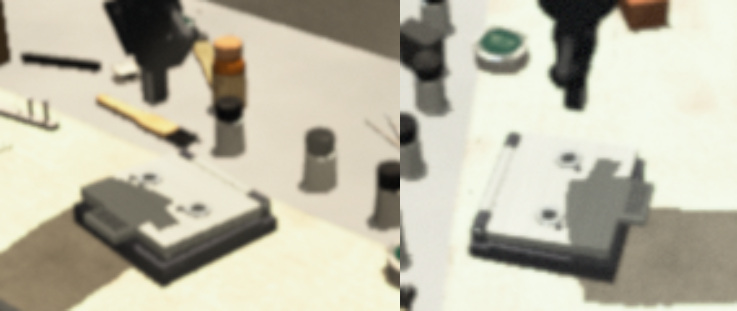

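The leaf is closed. Next I'll take close wrist views of the bush and the pin.

```bash
sed -i 's/YAW=-0.143/YAW=-0.145/' h.py; python3 - <<'E'
from h import *
import pickle
goto(jig(-20,20,200),Q);gripper_to(50)
pause(.2);a=shot("wrist","w_bush")
goto((478,-340,175),down(np.pi));pause(.2);b=shot("wrist","w_pin2")
pickle.dump((a,b),open("ab.pkl","wb"))
print(get_state()['time'],proj(a,[jig(0,42,45),jig(0,-42,45)]),proj(b,[500,-342,75]))
out=[]
for c,P in((a,jig(0,42,45)),(b,[500,-342,75])):
    u=proj(c,P)[0].astype(int);x0,y0=u-50;im=c["pixels"][max(y0,0):y0+100,x0:x0+100,::-1];print(x0,y0);out.append(cv2.resize(im,(400,400),interpolation=cv2.INTER_CUBIC))
cv2.imwrite("pics/m3.png",np.hstack(out))
E
```

```text
12.375 [[346.82959784 249.28904748]
 [248.63283101 249.25630424]] [[317.56512829 273.66339793]]
296 199
267 223
```

View pics/m3.png

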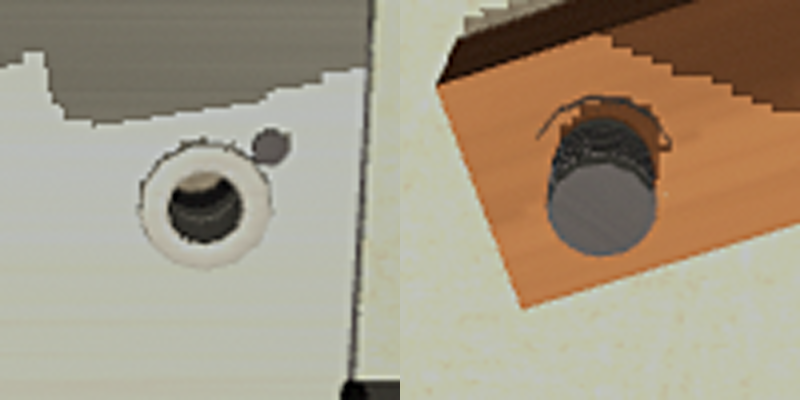

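The bush bore is at (347.25,250.75) in its view and the pin's top centre at (317.5,275.25) in its view. Grasp and lift next.

```bash
python3 - <<'E'
from h import *
import pickle
np.set_printoptions(precision=2,suppress=True)
a,b=pickle.load(open("ab.pkl","rb"))
B=onz(a,[(347.25,250.75)],45)[0];P=onz(b,[(317.5,275.25)],75)[0];print(B,P,jig(0,42,45))
x,y=P[:2];q=down(np.pi)
goto((x,y,110),q);print(move_straight((x,y,53),vel=80,max_force=12))
s=get_state();print(s['tcp_pos'],s['wrist_force']);gripper_to(0)
s=get_state();print(s['gripper_width'],s['finger_force'],s['wrist_force'])
print(move_straight((x,y,165),vel=100,max_force=25));s=get_state();print(s['gripper_width'],s['wrist_force'],s['time'])
goto((B[0],B[1],140),Q);pause(.2);s=get_state();print(s['tcp_pos'],s['time'])
shot("wrist","w4");c1=shot("scene","s4");c2=shot("side","sd4")
o=[]
for c in(c1,c2):
    u=proj(c,[B[0],B[1],80])[0].astype(int);o.append(cv2.resize(c["pixels"][u[1]-40:u[1]+40,u[0]-40:u[0]+40,::-1],(400,400),interpolation=cv2.INTER_CUBIC))
cv2.imwrite("pics/m4.png",np.hstack(o))
E
```

```text
[558.41 105.75  45.  ] [ 501.2  -342.05   75.  ] [557.07 105.56  45.  ]
False
[ 501.47 -342.26   53.55] [ 0.14  0.16 -0.15]
17.77924034430097 58.40417504310608 [-1.5   0.57  6.09]
False
17.80574807838513 [ 0.54  0.22 -1.97] 15.2833
[558.62 105.07 140.03] 17.1417
```

View pics/m4.png

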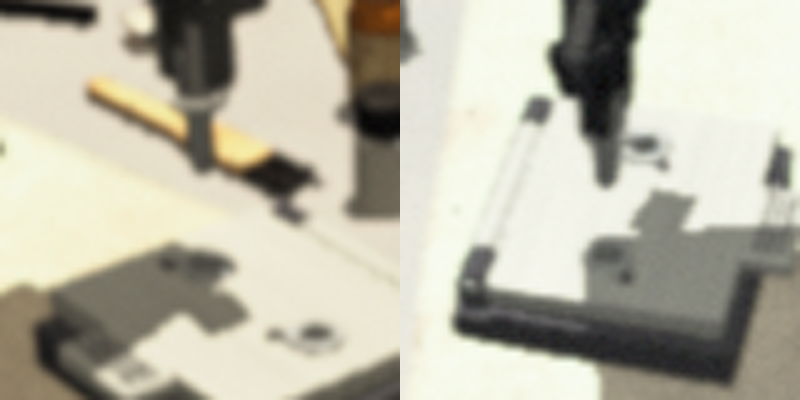

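The pin is held upright above the bush. Insert slowly under force limits.

```bash
python3 - <<'E'
from h import *
np.set_printoptions(precision=2,suppress=True)
x,y=558.4,105.7
def go(z,v,f):
    r=move_straight((x,y,z),vel=v,max_force=f);s=get_state();print(r,s['tcp_pos'],s['wrist_force'],s['gripper_width'],round(s['time'],2));return r
go(92,80,15) or go(70,25,15) or go(56,20,15)
E
```

```text
False [558.64 105.75  92.39] [-0.09  0.32 -1.36] 17.67235117453491 18.04
False [558.35 105.7   70.06] [-0.8  -1.39 -1.97] 17.697656255476286 19.07
False [558.29 105.67  55.91] [-1.53  1.36 -2.77] 17.468714447732957 19.93
```

```bash
python3 - <<'E'
from h import *
np.set_printoptions(precision=2,suppress=True)
x,y=558.4,105.7
r=move_straight((x,y,42),vel=10,max_force=32)
for i in range(3):
    pause(.3);s=get_state();print(r,s['tcp_pos'],s['wrist_force'],s['gripper_width'],s['finger_force'],round(s['time'],2))
c1=shot("scene","s5");c2=shot("side","sd5")
o=[]
for c in(c1,c2):
    u=proj(c,[x,y,45])[0].astype(int);o.append(cv2.resize(c["pixels"][u[1]-40:u[1]+40,u[0]-40:u[0]+40,::-1],(400,400),interpolation=cv2.INTER_CUBIC))
cv2.imwrite("pics/m5.png",np.hstack(o))
E
```

```text
True [558.17 105.82  51.58] [-3.24  0.01 11.51] 17.487929544863643 60.09075701236725 20.93
True [558.22 105.83  51.62] [-4.41  0.97 11.6 ] 17.681041995955773 60.08996307849884 21.23
True [558.19 105.85  51.6 ] [-4.08  0.6  11.49] 17.73829121496779 60.090020298957825 21.53
```

View pics/m5.png

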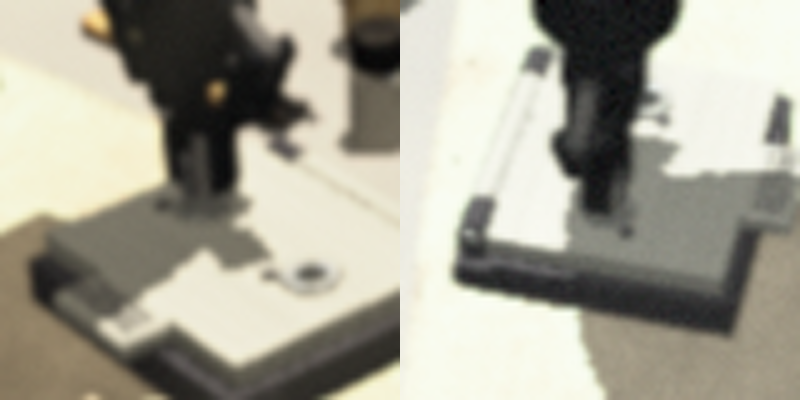

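The tip height matches home, but the holding force is only 11.5 N. I'll raise it in small steps.

```bash
python3 - <<'E'
from h import *
np.set_printoptions(precision=2,suppress=True)
for z in np.arange(51.5,46,-.4):
    move_straight((558.2,105.8,z),vel=10,max_force=40);pause(.3);s=get_state();F=s['wrist_force'];print(round(z,1),s['tcp_pos'],F,s['gripper_width'],round(s['time'],2))
    if F[2]>26: break
pause(.7);s=get_state();print(s['tcp_pos'],s['wrist_force'],s['time'])
E
```

```text
51.5 [558.35 105.82  51.96] [-5.79  0.32  9.97] 17.695932471593416 22.19
51.1 [558.33 105.81  51.65] [-6.43 -0.17 10.88] 18.192447852392565 22.74
50.7 [558.36 105.81  51.56] [-8.67  0.16 16.2 ] 17.784820816866503 23.29
50.3 [558.42 105.82  51.54] [-11.03  -1.93  21.96] 17.64226147552027 23.84
49.9 [558.5  105.84  51.49] [-12.1   -1.38  28.11] 18.09842622422865 24.39
[558.48 105.82  51.48] [-13.14  -0.96  29.05] 25.0917
```

The height no longer changes as the force rises, so the leaf is hard shut under the pin, with 29 N holding it. Handing in.

```bash
python3 -c "
from workcell import *
print(close_job())"
```

```text
the job is handed in; nothing more can be done
None
```

I closed the leaf, pushed the pin home through the left bush over the bored plate, and handed the job in at about 25 s with the gripper still pressing the pin's head at about 29 N; the judge's verdict was not shown.

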